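# Release the pin pallet from its loading fixture and hold it up level

## Robot

A 6-joint arm with a two-finger parallel gripper is mounted at the origin on a cart in front of the work surface, level with it; the furniture and walls round the work are solid. World frame = base frame: x ahead of the robot, y to its left, z up, the work surface at z = 0. Lengths are in mm, angles in rad, forces in N, time in s.
With the tool pointing down it reaches from about 400 to 925 mm from the base axis. Payload 12.5 kg.
Tool frame: the origin (TCP) lies midway between the tips of the shut fingers; the grasp point (between the pads) lies 19 mm behind it; z points along the fingers, y is the line along which they close (so a half turn about z gives the same grasp; the last joint's range is limited). The gripper opens to 95 mm and grips with 3 to 60 N. Pads are 20 mm wide; open, the fingers measure 119 mm over their backs; the gripper's body (75 mm by 180 mm) begins 59 mm behind the grasp point.
Start: joints at [1.151, 0.491, 1.559, -0, 1.092, -0.106], TCP at [192.905, 594.503, 214.661] pointing down, gripper open.
Joint ranges: [-3.1, 3.1], [-0.84, 2.19], [0.05, 2.79], [-1.13, 4.28], [0.06, 2.93], [-2.69, 2.69]. Speed limits (rad/s): [2.22, 2.22, 2.79, 3.14, 3.14, 3.14].

## Interface

Orientations are given as [roll, pitch, yaw] about the fixed x, y, z axes, in that order (R = Rz(yaw) Ry(pitch) Rx(roll)).
In Python, from cell import env gives the robot as it stands.
- The arm moves only by the tool arm_command, never from a script. Its argument "targets" is a list of rows, each a list of 5 numbers: the shift along the tool's x, y, z in mm, then the turn about the tool's z in degrees, then the opening, from 0 (shut) to 1 (fully open). In form: [[tx, ty, tz, roll, fingers], ...]. A call has 1 to 5 rows; each row is the pose to reach, as a shift and turn from the pose commanded when the call began, along the tool's axes at that moment; what a row does not reach only later rows make up. A row lasts 1/10 s, in which the tool goes at most 50 mm and 8.59 degrees, less where a joint would pass 70% of its speed; a pose out of reach is approached as far as the arm can. A call with a gripper value outside its range is refused whole. The fingers move at their own pace and stop on an object; the grip force is fixed at half the most. Time passes only in rows, so rows that repeat a pose let the fingers close. It gives the time, the measured TCP pose, the force, the opening and the grip force at its end, in the units of the state.
- env.state(): the state, without advancing time (a new reading comes with each control period).
- env.read_camera(name): name is "scene" or "side" or "wrist"; returns a dict with "frame" (420x560x3 uint8, red, green, blue), "vertical_fov" (degrees; the focal length in pixels is half the picture's height over the tangent of half this angle, whatever the lens; pixels are square), "cx", "cy" (the principal point, pixels), "world_from_camera" (4x4, takes a point from camera to world coordinates); the wrist camera has in their place "hand_eye" (4x4, takes a point from camera to tool coordinates, whose origin is the TCP and whose axes are the flange's). Camera axes: x right, y down, z forward; pixel columns grow to the right and rows downward; lengths in mm; the calibration is good to about 2 mm. A picture is of the moment at which its call begins: read the wrist's pose just before it. There is no depth.
- env.job_done(): hands the job in; it is judged then, once.
The state is a dict: "t": time; "joints": joint angles; "qvel": joint speeds; "tau": joint torques, N m; "eef_pos": TCP position; "tcp_rot": TCP orientation; "ft_force": force on the tool from outside, world axes, zero at the start; "moment": the same for the moment, N m; "opening": opening from 0.0 (shut) to 1.0 (fully open); "grip_force": force on a finger pad.
Only numpy, scipy, OpenCV 4.12 (cv2) and the standard library are available. Lean on these libraries where they do the work, as an engineer would, in place of code of your own. Each camera call takes 0.05 s, during which the arm holds its last target. There are 200 camera calls.

## Task

Throw the fixture's locking lever over by its black knob squarely into the other notch, the one marked with a round stud, so that its keeper swings off the pallet. Then take the pallet by its handle, lift it straight up out of the nest with all four pins still standing in their sockets, and finish while holding it still and level above the nest, its underside about 15 cm above the table; do not put it down or let go. Leave the lever in its new notch, and do not disturb the tin, the stopwatch and the setting block.

Things in the scene. Friction and masses are not known exactly. Their poses are not given: they have to be found in the camera images.
- fixture: fixed dark steel base plate, 134 x 238 mm and 12 mm thick; origin on the table under the plate, its x and y axes lie along the plate's short and long sides. The pallet's nest is at +y (centre at y +40 mm), the lever pivot at y -38 mm. Low steel rails (9 mm above the plate) stand 2 mm clear round the pallet
- nest (a point): centre of the nest on top of the base plate, 12 mm above the table, where the centre of the pallet's underside lies at the start
- lever_pivot (a point): point on the vertical axis of the lever, 30 mm above the table
- lever_knob (a point): centre of the grip of the lever's black upright knob: a plain cylinder 18 mm in diameter, from 33 to 75 mm above the table (this point at 58 mm), 85 mm from the pivot axis. Under it the flat steel arm (13 mm wide) reaches from 25 to 33 mm above the table
- release_notch (a point): top of the gap in the low curved steel rail (quadrant, 56 mm from the pivot, 22 mm high) that is the release notch; a round flat stud 12 mm in diameter marks it on the plate just outside, a short bar marks the lock notch. At the end the lever's arm lies over this point
- lever (a joint): angle of the lever, rad: about 0 in the lock notch, where its steel keeper tongue (14 mm wide) overlaps the pallet's edge by 12 mm; 1.2 in the release notch, where the keeper is clear. It grows counter-clockwise seen from above; stops at -0.08 and 1.5, so it can be pushed past the notch. It is stiff: it moves at about 3 N at the knob and stays wherever it is left; in the notch means between 1.1 and 1.3
- pallet: loose aluminium pallet, plate 100 x 90 x 10 mm (fixture's x by y), about 0.25 kg, with a bridge handle; origin at the centre of its underside, z up, x along the handle. Its four blind sockets (17 mm wide, 5 mm deep) lie at x +-36, y +-28 mm
- pallet_handle (a point): centre of the pallet's handle: a level flat bar 56 mm long (pallet's x), 12 mm thick (y), 16 mm high, its middle 64 mm above the pallet's underside, standing on two posts; there is free space beside it above the pins (pin tops are 31 mm above the pallet's underside)
- pin_0: white plastic locating pin, 15 mm in diameter, 26 mm tall, standing loose in a socket of the pallet; origin at the centre of its underside, z along the pin
- pin_1: white plastic locating pin, 15 mm in diameter, 26 mm tall, standing loose in a socket of the pallet; origin at the centre of its underside, z along the pin
- pin_2: white plastic locating pin, 15 mm in diameter, 26 mm tall, standing loose in a socket of the pallet; origin at the centre of its underside, z along the pin
- pin_3: white plastic locating pin, 15 mm in diameter, 26 mm tall, standing loose in a socket of the pallet; origin at the centre of its underside, z along the pin
- screw_tin: round white tin, 64 mm in diameter, 25 mm high, left of the work; bystander, origin under its centre
- stopwatch: grey desk stopwatch, 50 x 62 x 19 mm, at the back left; bystander, origin under its centre
- gauge_block: pale ground steel setting block, 25 x 40 x 35 mm, right of the work; bystander, origin under its centre
Mind the look-alikes: they are no part of the job. What is shaped like the pallet but green is not meant.

How it is judged:
By the outcome, as a careful person would: the job done as asked, in the order asked, and still so for the second after the job is handed in, while the arm keeps its last pose, push and grip.
It also fails if it takes over 51 s, if anything falls off the work surface, if the arm or the gripper's body presses on something with over 40 N, if the wrist force passes 120 N, or if a joint passes its speed limit or range.

## Working session

There is one attempt and no reset: what is moved stays moved. The work goes in short steps, Python scripts to look and compute and a tool call to move; the robot and the scene stay as the last step left them, time stands still between calls to the robot, and variables do not carry over. Pictures are saved under pics/ and viewed, at most 10 in all, crops included, and the job is handed in when it is done.

Besides the shell and the picture viewer there is one more tool, called as name(argument=value, ...), one argument or row to a line, values as JSON. arm_command: Moves the arm, as the interface text tells. Its arguments: {"type":"object","properties":{"targets":{"type":"array","items":{"type":"array","items":{"type":"number"}}}},"required":["targets"]}

```bash
mkdir -p pics; cat > h.py <<'E'
from cell import env
import numpy as np, cv2, json
from scipy.spatial.transform import Rotation as R
def T_of(s):
    T=np.eye(4);T[:3,:3]=R.from_euler('xyz',s['tcp_rot']).as_matrix();T[:3,3]=s['eef_pos'];return T
def shot(name,fn=None):
    s=env.state();c=env.read_camera(name)
    T=np.array(c['world_from_camera']) if name!='wrist' else T_of(s)@np.array(c['hand_eye'])
    f=c['frame'];F=f.shape[0]/2/np.tan(np.radians(c['vertical_fov'])/2)
    np.savez(f'/tmp/{name}.npz',f=f,T=T,F=F,cx=c['cx'],cy=c['cy'])
    if fn: cv2.imwrite(f'pics/{fn}.png',f[:,:,::-1])
    return load(name)
def load(name): return dict(np.load(f'/tmp/{name}.npz'))
def ray(c,u,v):
    d=np.array([(u-c['cx'])/c['F'],(v-c['cy'])/c['F'],1.]);return c['T'][:3,3],c['T'][:3,:3]@d
def onz(c,u,v,z):
    o,d=ray(c,u,v);return o+d*(z-o[2])/d[2]
def proj(c,p):
    q=np.linalg.inv(c['T'])@np.r_[p,1];return q[:2]/q[2]*c['F']+[c['cx'],c['cy']]
E
python3 -c "
from h import *
print(env.state())
a=shot('scene');b=shot('side');w=shot('wrist')
cv2.imwrite('pics/a.png',cv2.resize(a['f'],(800,600))[:,:,::-1])
cv2.imwrite('pics/bw.png',cv2.resize(np.hstack([b['f'],w['f']]),(800,300))[:,:,::-1])
for c in (a,b,w):print(np.round(c['T'],2).tolist(),c['F'],c['cx'],c['cy'])
"
```

```text
{'t': 0.0, 'joints': array([ 1.15141896e+00,  4.91557139e-01,  1.55946260e+00,  7.37685345e-06,
        1.09170370e+00, -1.05589285e-01]), 'qvel': array([ 2.26266218e-05,  6.76150597e-04, -1.38754242e-03, -1.01003366e-03,
       -1.33232378e-03,  7.49722215e-04]), 'tau': array([-2.90706012e-03, -6.12637424e+01, -2.58185649e+01,  6.91408035e-02,
        4.81880992e-02, -6.91592413e-05]), 'eef_pos': array([192.78233052, 594.26066701, 214.05872571]), 'tcp_rot': array([-3.14046886e+00, -1.25683123e-04,  2.82780109e+00]), 'ft_force': array([-0.05728132,  0.03304755,  0.05092859]), 'moment': array([-0.01439935,  0.04737801, -0.0087451 ]), 'grip_force': 0.0, 'opening': 1.0025733976109683}
[[0.83, -0.35, 0.44, -55.02], [-0.56, -0.49, 0.67, -890.76], [-0.02, -0.8, -0.6, 882.49], [0.0, 0.0, 0.0, 1.0]] 520.2269498896161 279.60601817797203 213.23076545280307
[[-1.0, 0.07, -0.07, 601.94], [0.1, 0.64, -0.76, 882.86], [-0.01, -0.77, -0.64, 799.77], [0.0, 0.0, 0.0, 1.0]] 542.4390622254374 282.8501753259961 212.87025255880195
[[0.31, 0.92, 0.24, 123.14], [0.95, -0.3, -0.08, 616.66], [-0.0, 0.26, -0.97, 384.34], [0.0, 0.0, 0.0, 1.0]] 312.121369632483 278.1376680146203 205.5407841222231
```

View pics/a.png

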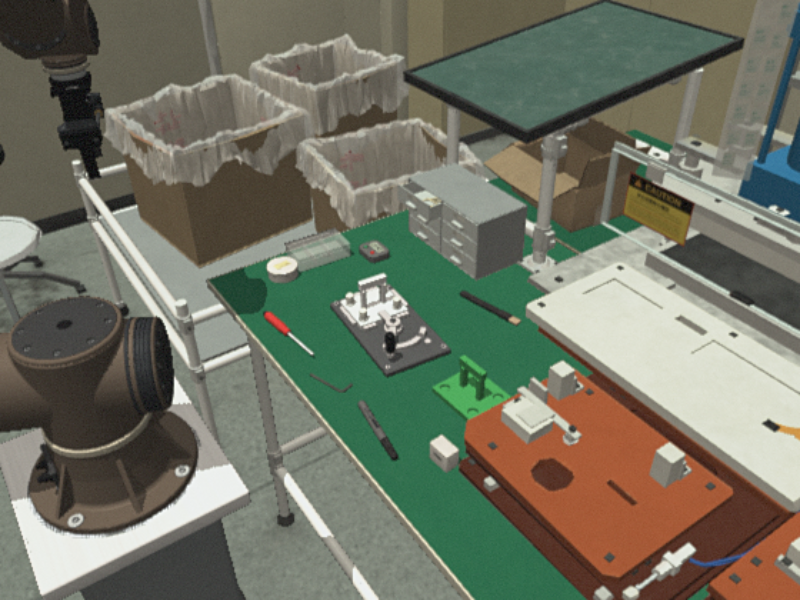

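View pics/bw.png

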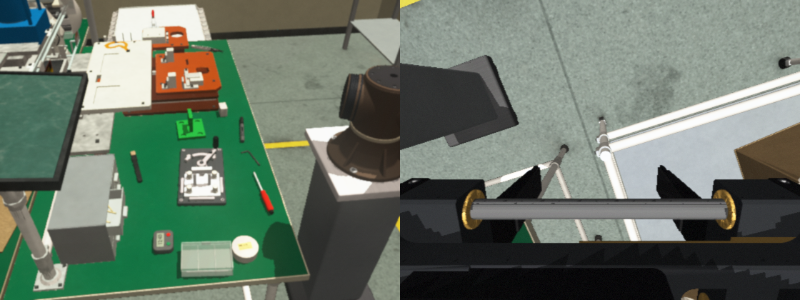

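Scene picture: the white/silver pallet with its handle is at about (375,298), the black lever knob at (390,342) and the green look-alike at (470,385). The one meant is the aluminium pallet in the dark fixture. I'll confirm it in an enlarged crop.

```bash
python3 -c "
from h import *
a=load('scene');b=load('side')
A=cv2.resize(a['f'][180:270,225:325],(400,360),interpolation=cv2.INTER_CUBIC)
B=cv2.resize(b['f'][190:300,235:335],(400,440),interpolation=cv2.INTER_CUBIC)
A=cv2.copyMakeBorder(A,0,80,0,0,cv2.BORDER_CONSTANT)
cv2.imwrite('pics/c.png',np.hstack([A,B])[:,:,::-1])"
```

```text
(no output)
```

View pics/c.png

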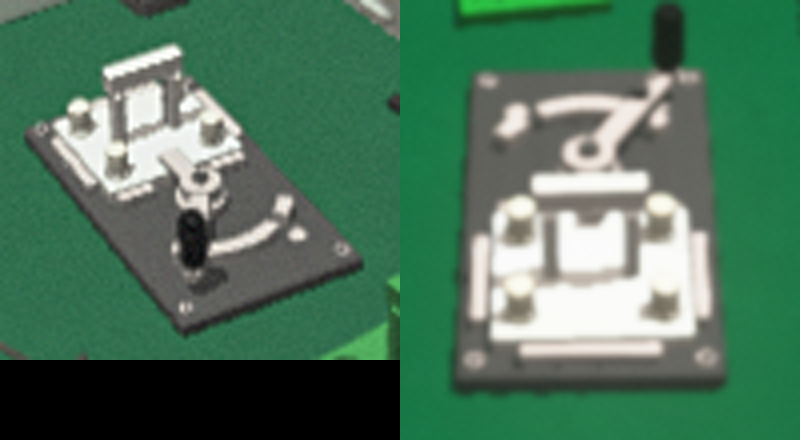

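The crop shows the silver pallet with four pins and its handle in the dark fixture, with the black knob at crop (190,240). The round stud is at crop (297,235), and in the side view it lies beyond the arc's left end, near (512,125). Next I'll fit the fixture pose from the plate corners.

```bash
cat >> h.py <<'E'
def rep(x,y,th):
    c,s=np.cos(th),np.sin(th);f=lambda u,v,z:np.array([x+c*u-s*v,y+s*u+c*v,z])
    return f
E
python3 -c "
from h import *
a=load('scene');b=load('side')
P=lambda q:[onz(a,225+u/4,180+v/4,z) for u,v,z in q]
Q=lambda q:[onz(b,235+(u-400)/4,190+v/4,z) for u,v,z in q]
print(np.round(P([(28,132,12),(362,262,12),(183,325,12),(297,235,14),(190,212,75),(145,68,84),(200,178,35)]),1))
print(np.round(Q([(472,72,12),(702,70,12),(457,382,12),(723,380,12),(668,10,75),(590,180,84),(588,150,35)]),1))
s=env.state();print(s['tcp_rot'])
"
```

```text
[[472.7 154.6  12. ]
 [578.5 -90.9  12. ]
 [451.6 -74.8  12. ]
 [558.9 -46.8  14. ]
 [475.  -50.2  75. ]
 [528.4  84.7  84. ]
 [526.2  17.2  35. ]]
[[585.9 -79.   12. ]
 [454.9 -66.5  12. ]
 [606.1 158.3  12. ]
 [476.9 170.8  12. ]
 [478.1 -43.6  75. ]
 [534.3  98.5  84. ]
 [528.5  21.1  35. ]]
[-3.14078084e+00 -1.17829053e-04  2.82778185e+00]
```

arm_command(
  targets=[
    [-39, -31, 0, 0, 1],
    [-78, -62, 0, 0, 1],
    [-117, -93, 0, 0, 1],
    [-156, -124, 0, 0, 1],
    [-195, -155, 0, 0, 1],
  ],
)

```text
t: 0.65
eef_pos: [331.2, 385.1, 214.6]
tcp_rot: [-3.142, 0.0, 2.828]
ft_force: [1.4, 0.7, 0.2]
opening: 1.001
grip_force: 0.0
```

arm_command(
  targets=[
    [-39, -31, 0, 0, 1],
    [-78, -62, 0, 0, 1],
    [-117, -93, 0, 0, 1],
    [-156, -124, 0, 0, 1],
    [-195, -155, 0, 0, 1],
  ],
)

```text
t: 1.15
eef_pos: [468.9, 177.3, 214.7]
tcp_rot: [3.141, 0.0, 2.828]
ft_force: [1.4, 0.2, -0.6]
opening: 0.998
grip_force: 0.0
```

arm_command(
  targets=[
    [-33, -27, 0, -4, 1],
    [-66, -54, 0, -8, 1],
    [-99, -81, 0, -13, 0.5],
    [-132, -108, 0, -13, 0.5],
    [-132, -108, 0, -13, 0.5],
  ],
)

```text
t: 1.65
eef_pos: [562.4, 32.0, 214.1]
tcp_rot: [-3.141, 0.0, 3.051]
ft_force: [0.6, 0.2, -0.0]
opening: 0.806
grip_force: 0.0
```

```bash
python3 -c "
from h import *
w=shot('wrist')
cv2.imwrite('pics/w1.png',cv2.resize(w['f'],(800,600),interpolation=cv2.INTER_CUBIC)[:,:,::-1])"
```

```text
(no output)
```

View pics/w1.png

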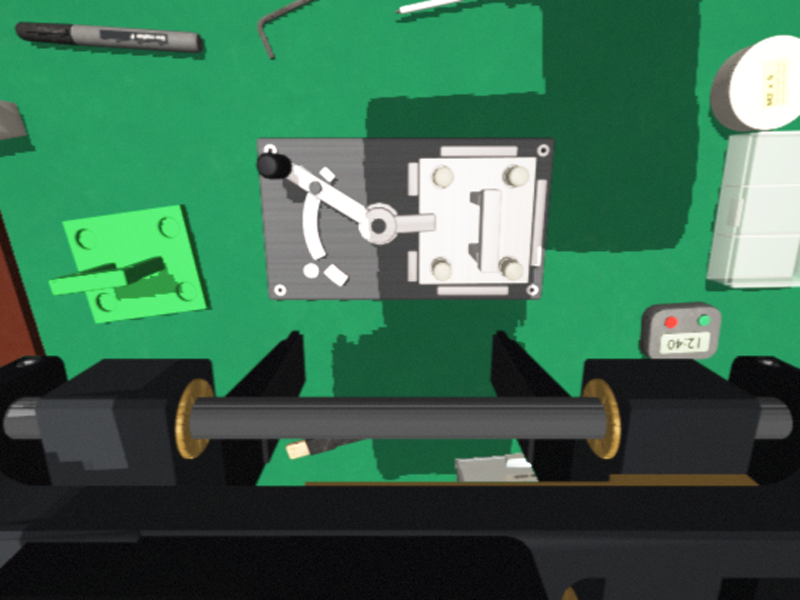

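Wrist picture: plate corners are at (258,139), (552,139), (540,299) and (272,299). The pivot is at (379,225), the knob top at (268,166), the stud at (311,270) and the handle at (490,232). The pins are at (443,176), (517,175), (513,268) and (441,269).

```bash
python3 -c "
from h import *
w=load('wrist')
o=lambda u,v,z:onz(w,u*.7,v*.7,z)
P={'c':[(258,139),(552,139),(540,299),(272,299)],'pins':[(443,176),(517,175),(513,268),(441,269)]}
C=np.array([o(*p,12) for p in P['c']]);print(C.round(1),C.mean(0).round(1))
Q=np.array([o(*p,43) for p in P['pins']]);print(Q.round(1),Q.mean(0).round(1))
th=[np.arctan2(*(d[[1,0]])) for d in (C[1]-C[0],C[2]-C[3],Q[1]-Q[0],Q[2]-Q[3])];print(np.degrees(th))
for n,p in dict(piv=(379,225,37),knob=(268,165,75),handle=(490,232,84),stud=(311,270,14)).items(): print(n,o(*p).round(1))
S=np.array([-67,-119,0,-67,119,0,67,119,0,67,-119,0]).reshape(4,3)
X=S[:,:2];Y=C[:,:2]-C[:,:2].mean(0);A=np.arctan2((X[:,0]*Y[:,1]-X[:,1]*Y[:,0]).sum(),(X*Y[:,:2]).sum())
f=rep(*C.mean(0)[:2],A);print('yaw',np.degrees(A),'piv',f(0,-38,30),'nest',f(0,40,12))
"
```

```text
[[452.3 -69.1  12. ]
 [473.4 162.5  12. ]
 [604.3 151.9  12. ]
 [583.3 -79.5  12. ]] [528.3  41.5  12. ]
[[493.4  71.8  43. ]
 [497.7 126.4  43. ]
 [567.6 121.7  43. ]
 [563.4  65.7  43. ]] [530.5  96.4  43. ]
[84.79714109 84.81451398 85.54981841 85.62297785]
piv [525.6  20.7  37. ]
knob [475.4 -47.   75. ]
handle [532.1  96.9  84. ]
stud [560.5 -41.7  14. ]
yaw -5.042838819115961 piv [524.96714675   3.61208525  30.        ] nest [531.82338977  81.31016715  12.        ]
```

arm_command(
  targets=[
    [27, -29, 20, 0, 0.5],
    [54, -58, 50, 0, 0.5],
    [80, -87, 90, 0, 0.5],
    [80, -87, 115, 0, 0.5],
    [80, -87, 115, 0, 0.5],
  ],
)

```text
t: 2.2
eef_pos: [470.8, -43.4, 97.4]
tcp_rot: [3.141, -0.006, 3.054]
ft_force: [-0.3, 0.3, 0.6]
opening: 0.501
grip_force: 0.0
```

```bash
python3 -c "
from h import *
w=shot('wrist');s=env.state();print(s['eef_pos'],s['tcp_rot'])
print(proj(w,[475,-47.5,75])/.7,proj(w,[475,-47.5,33])/.7)
cv2.imwrite('pics/w2.png',cv2.resize(w['f'],(800,600),interpolation=cv2.INTER_CUBIC)[:,:,::-1])"
```

```text
[472.42681821 -43.33437982  99.16092552] [ 3.14100358e+00 -2.73531529e-03  3.05453657e+00]
[389.88318167 349.18605953] [391.06591998 320.91132797]
```

View pics/w2.png

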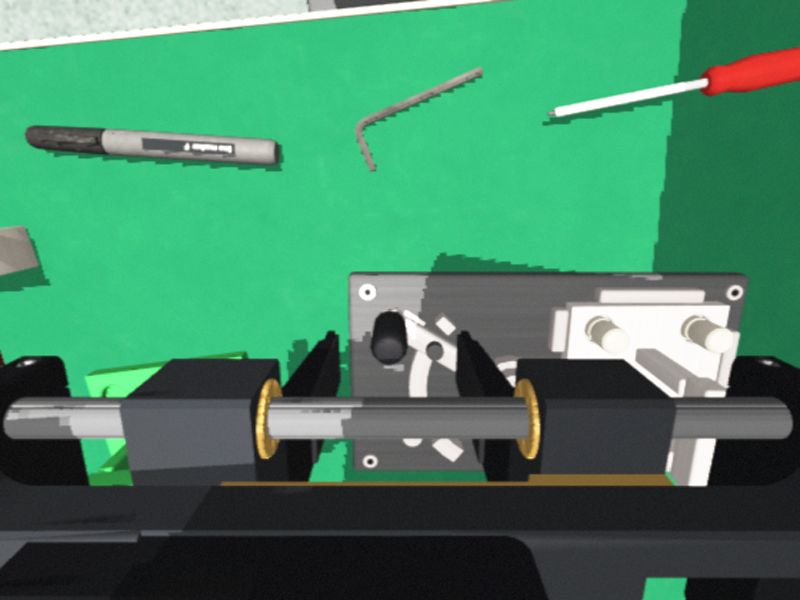

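The knob top is at (390,346), predicted (390,349), so the position is good. Now I'll descend and check the settling.

arm_command(
  targets=[
    [0, 0, 10, 0, 0.5],
    [0, 0, 10, 0, 0.5],
    [0, 0, 10, 0, 0.5],
  ],
)

```text
t: 2.55
eef_pos: [473.7, -43.5, 90.2]
tcp_rot: [-3.142, 0.001, 3.056]
ft_force: [0.1, 1.0, 0.6]
opening: 0.499
grip_force: 0.0
```

arm_command(
  targets=[
    [-1, -4, 10, 0, 0.5],
    [-1, -4, 25, 0, 0.5],
    [-1, -4, 40, 0, 0.5],
    [-1, -4, 51, 0, 0.5],
    [-1, -4, 51, 0, 0.5],
  ],
)

```text
t: 3.05
eef_pos: [473.3, -48.0, 37.4]
tcp_rot: [3.141, -0.002, 3.055]
ft_force: [-0.1, 0.1, 0.7]
opening: 0.5
grip_force: 0.0
```

arm_command(
  targets=[
    [0, 0, 0, 0, 0.1],
    [0, 0, 0, 0, 0.1],
    [0, 0, 0, 0, 0.1],
    [0, 0, 0, 0, 0.1],
    [0, 0, 0, 0, 0.1],
  ],
)

```text
t: 3.55
eef_pos: [474.0, -48.0, 39.0]
tcp_rot: [3.142, 0.001, 3.055]
ft_force: [-0.2, 0.6, 3.0]
opening: 0.184
grip_force: 30.0
```

```bash
python3 -c "
import numpy as np
p=np.array([525,20.]);k=np.array([474,-48.]);a0=np.arctan2(*(k-p)[::-1]);y=3.055
x=np.array([np.cos(y),np.sin(y)]);Y=np.array([np.sin(y),-np.cos(y)])
g=lambda d:(lambda q:np.array([q@x,q@Y]))(p+85*np.array([np.cos(a0+d),np.sin(a0+d)])-k)
D=[g(np.radians(6.8*i)) for i in range(0,11)]
for i in range(1,11): print((D[i]-D[0 if i<6 else 5]).round(1))
"
```

```text
[-8.9 -4.8]
[-18.2  -8.5]
[-28.  -11.1]
[-38.  -12.6]
[-48.  -12.8]
[-10.   1.]
[-19.9   3.1]
[-29.4   6.4]
[-38.5  10.8]
[-47.   16.3]
```

arm_command(
  targets=[
    [-9, -5, 0, 0, 0.1],
    [-18, -8.5, 0, 0, 0.1],
    [-28, -11, 0, 0, 0.1],
    [-38, -12.5, 0, 0, 0.1],
    [-48, -13, 0, 0, 0.1],
  ],
)

```text
t: 4.05
eef_pos: [519.6, -64.7, 38.9]
tcp_rot: [3.141, -0.003, 3.056]
ft_force: [-7.1, 5.7, 8.4]
opening: 0.186
grip_force: 30.0
```

arm_command(
  targets=[
    [-10, 1, 0, 0, 0.1],
    [-20, 3, 0, 0, 0.1],
    [-29.5, 6.5, 0, 0, 0.1],
    [-38.5, 11, 0, 0, 0.1],
    [-47, 16.5, 0, 0, 0.1],
  ],
)

```text
t: 4.55
eef_pos: [571.1, -56.0, 39.2]
tcp_rot: [-3.138, 0.005, 3.056]
ft_force: [5.6, -27.6, -4.4]
opening: 0.179
grip_force: 30.0
```

arm_command(
  targets=[
    [0, 0, 0, 0, 0.1],
    [0, 0, 0, 0, 0.1],
    [0, 0, 0, 0, 0.1],
  ],
)

```text
t: 4.85
eef_pos: [572.0, -55.7, 39.2]
tcp_rot: [-3.138, 0.008, 3.056]
ft_force: [10.3, -20.3, -5.7]
opening: 0.186
grip_force: 30.0
```

arm_command(
  targets=[
    [0, 0, 0, 0, 0.5],
    [0, 0, 0, 0, 0.5],
    [0, 0, 0, 0, 0.5],
    [0, 0, -25, 0, 0.5],
    [0, 0, -60, 0, 0.5],
  ],
)

```text
t: 5.35
eef_pos: [567.7, -52.3, 97.8]
tcp_rot: [3.141, -0.004, 3.055]
ft_force: [-0.4, -0.5, 0.3]
opening: 0.49
grip_force: 0.0
```

arm_command(
  targets=[
    [0, 0, -40, 0, 0.5],
    [-10, 30, -80, 0, 0.5],
    [-10, 60, -100, 0, 0.5],
    [-10, 90, -100, 0, 0.5],
    [-10, 90, -100, 0, 0.5],
  ],
)

```text
t: 5.85
eef_pos: [586.4, 39.1, 199.3]
tcp_rot: [3.141, 0.001, 3.058]
ft_force: [-0.4, -0.4, -0.4]
opening: 0.503
grip_force: 0.0
```

```bash
python3 -c "
from h import *
env.read_camera('wrist');env.read_camera('wrist');w=shot('wrist');s=env.state();print(s['eef_pos'],s['tcp_rot'])
cv2.imwrite('pics/w3.png',cv2.resize(w['f'],(800,600),interpolation=cv2.INTER_CUBIC)[:,:,::-1])"
```

```text
[586.1454935   35.86309624 198.2523359 ] [-3.14152392e+00 -9.35233346e-04  3.05528435e+00]
```

View pics/w3.png

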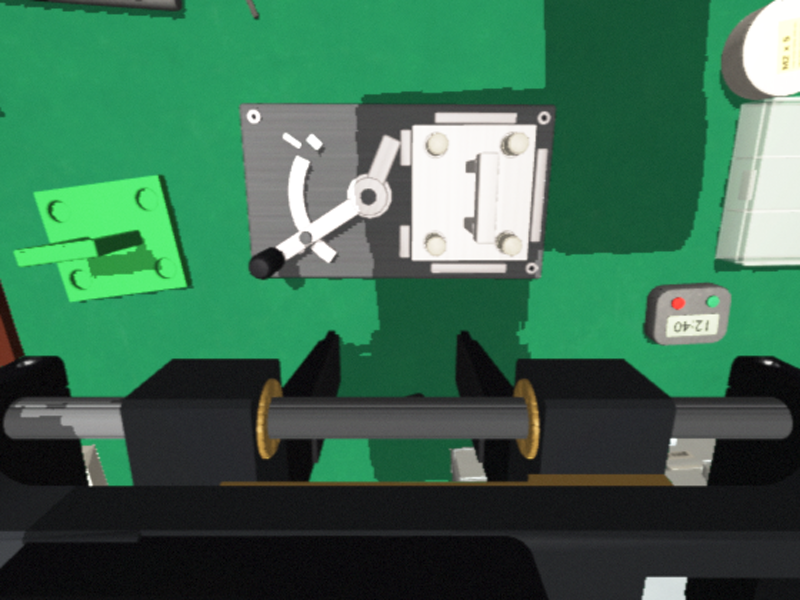

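The keeper has swung clear and the arm lies over the gap, with the knob at (262,263), the arm's dot at (305,237) and the pivot at (368,196). The stud is covered by the arm. Next I'll check the angle and the pallet's position.

```bash
python3 -c "
from h import *
w=load('wrist')
o=lambda u,v,z:onz(w,u*.7,v*.7,z)
piv=o(368,196,37);ang=lambda p,c=piv:np.degrees(np.arctan2(p[1]-c[1],p[0]-c[0]))
k=o(263,264,75);d=o(305,237,34);print(piv,k,d,ang(k),ang(d))
Q=np.array([o(*p,43) for p in [(437,143),(516,143),(509,243),(435,243)]]);print(Q.round(1),Q.mean(0).round(1))
print('handle',o(488,198,84)); print('stud ang',ang([560.5,-41.7]), 'with old piv',ang([560.5,-41.7],[525.6,20.7]))
np.savez('/tmp/w1.npz')
I=w['f'];cv2.imwrite('pics/w3c.png',cv2.resize(I[60:210,160:300],(746,800))[:600,:,::-1]) if 0 else cv2.imwrite('pics/w3c.png',cv2.resize(I[95:205,165:285],(654,600),interpolation=cv2.INTER_CUBIC)[:,:,::-1])
"
```

```text
[525.9977467  19.9249548  37.       ] [562.84816321 -52.09216201  75.        ] [552.04634    -30.51657617  34.        ] -62.90164183848105 -62.6876435058752
[[494.1  71.7  43. ]
 [498.8 126.3  43. ]
 [568.1 119.9  43. ]
 [563.5  65.9  43. ]] [531.1  95.9  43. ]
handle [531.79833759  97.7287716   84.        ]
stud ang -60.75663905610706 with old piv -60.78193874761163
```

View pics/w3c.png

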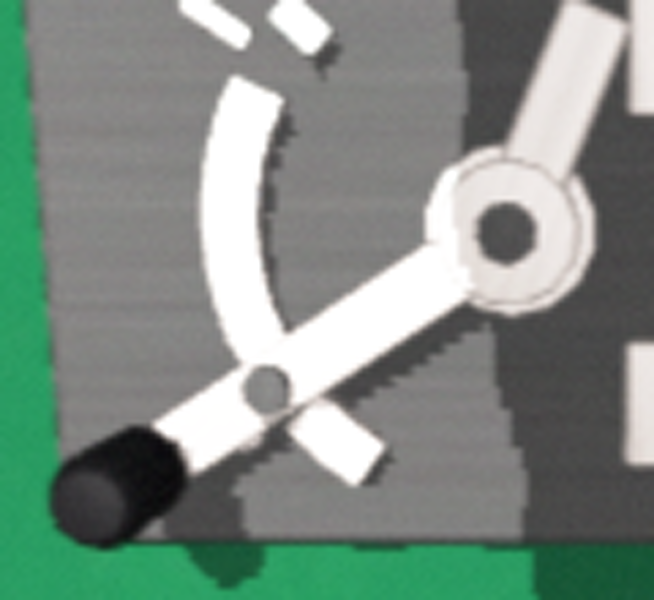

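The arm sits slightly short: the stud peeks out on the far side at crop (255,435). I'll find the notch's centre angle by sampling the first wrist picture along the quadrant circle.

```bash
python3 -c "
from h import *
I=cv2.resize(cv2.imread('pics/w1.png'),(560,420),interpolation=cv2.INTER_AREA)
w=load('wrist');w2=dict(w);s=env.state()
he=np.linalg.inv(T_of(s))@w['T']
w2['T']=T_of({'tcp_rot':[-3.1415,0,3.051],'eef_pos':[562.4,32.0,214.1]})@he
piv=onz(w2,379*.7,225*.7,37);print(piv)
g=lambda c,J,r,z,a:J[tuple(np.round(proj(c,piv+[r*np.cos(a),r*np.sin(a),z-37])[::-1]).astype(int))].mean()
for r,z in((54,22),(56,22),(58,22),(71,14)): print(r,z,[(d,int(g(w2,I,r,z,np.radians(d)))) for d in range(-84,-40,2)])
kn=onz(w2,315*.7,187*.7,34);print('dot0',kn,np.degrees(np.arctan2(*(kn-piv)[1::-1])))
print(s['joints'][5])
"
```

```text
[525.56043097  21.36929073  37.        ]
54 22 [(-84, 255), (-82, 255), (-80, 255), (-78, 255), (-76, 255), (-74, 255), (-72, 255), (-70, 255), (-68, 255), (-66, 154), (-64, 86), (-62, 123), (-60, 130), (-58, 128), (-56, 197), (-54, 254), (-52, 255), (-50, 254), (-48, 255), (-46, 255), (-44, 255), (-42, 255)]
56 22 [(-84, 255), (-82, 255), (-80, 255), (-78, 255), (-76, 255), (-74, 255), (-72, 255), (-70, 255), (-68, 255), (-66, 240), (-64, 119), (-62, 134), (-60, 128), (-58, 130), (-56, 154), (-54, 254), (-52, 255), (-50, 255), (-48, 255), (-46, 255), (-44, 255), (-42, 255)]
58 22 [(-84, 255), (-82, 255), (-80, 255), (-78, 255), (-76, 255), (-74, 255), (-72, 255), (-70, 255), (-68, 254), (-66, 207), (-64, 129), (-62, 131), (-60, 131), (-58, 133), (-56, 154), (-54, 254), (-52, 255), (-50, 255), (-48, 255), (-46, 255), (-44, 255), (-42, 255)]
71 14 [(-84, 135), (-82, 131), (-80, 133), (-78, 136), (-76, 133), (-74, 130), (-72, 128), (-70, 129), (-68, 133), (-66, 167), (-64, 255), (-62, 255), (-60, 254), (-58, 254), (-56, 217), (-54, 132), (-52, 133), (-50, 130), (-48, 125), (-46, 130), (-44, 131), (-42, 130)]
dot0 [492.74870251 -24.6390552   34.        ] -125.49529026063901
-1.5357969127967313
```

arm_command(
  targets=[
    [2, -18, 17, 8, 0.5],
    [4, -36, 34, 16, 0.5],
    [6, -54, 51, 24, 0.5],
    [8, -72, 68, 32, 0.5],
    [10.5, -90.5, 85, 40, 0.5],
  ],
)

```text
t: 6.5
eef_pos: [567.6, -55.0, 112.5]
tcp_rot: [-3.141, -0.001, 2.35]
ft_force: [0.3, -0.2, 0.3]
opening: 0.498
grip_force: 0.0
```

arm_command(
  targets=[
    [0, 0, 0, 8, 0.5],
    [0, 0, 0, 16, 0.5],
    [0, 0, 0, 16, 0.5],
    [0, 0, 0, 16, 0.5],
  ],
)

```text
t: 6.9
eef_pos: [568.0, -53.9, 113.4]
tcp_rot: [-3.141, -0.0, 2.081]
ft_force: [0.7, 0.4, -0.0]
opening: 0.5
grip_force: 0.0
```

arm_command(
  targets=[
    [0, 0, 20, 0, 0.5],
    [0, 0, 40, 0, 0.5],
    [0, 0, 60, 0, 0.5],
    [0, 0, 74, 0, 0.5],
    [0, 0, 74, 0, 0.5],
  ],
)

```text
t: 7.4
eef_pos: [567.4, -53.2, 38.1]
tcp_rot: [-3.14, -0.002, 2.079]
ft_force: [-0.9, -0.2, 0.1]
opening: 0.501
grip_force: 0.0
```

arm_command(
  targets=[
    [0, 0, 0, 0, 0.1],
    [0, 0, 0, 0, 0.1],
    [0, 0, 0, 0, 0.1],
    [0, 0, 0, 0, 0.1],
    [0, 0, 0, 0, 0.1],
  ],
)

```text
t: 7.9
eef_pos: [568.2, -53.4, 40.1]
tcp_rot: [3.141, 0.0, 2.078]
ft_force: [-1.7, -3.4, 4.7]
opening: 0.183
grip_force: 30.0
```

arm_command(
  targets=[
    [0, 0, 0, 0, 0.5],
    [0, 0, 0, 0, 0.5],
    [0, 0, 0, 0, 0.5],
    [0, 0, -30, 0, 0.5],
    [0, 0, -70, 0, 0.5],
  ],
)

```text
t: 8.4
eef_pos: [567.2, -52.9, 108.8]
tcp_rot: [-3.139, -0.003, 2.077]
ft_force: [0.8, 0.3, 0.4]
opening: 0.486
grip_force: 0.0
```

arm_command(
  targets=[
    [0, 0, -35, -8, 0.5],
    [40, 11, -60, -16, 0.5],
    [80, 22, -60, -24, 0.5],
    [115, 32, -60, -32, 0.5],
    [148.5, 41, -60, -40, 0.5],
  ],
)

```text
t: 8.9
eef_pos: [531.5, 98.1, 169.9]
tcp_rot: [3.141, 0.0, 2.781]
ft_force: [-0.6, 0.1, -0.1]
opening: 0.497
grip_force: 0.0
```

arm_command(
  targets=[
    [0, 0, 0, -8, 0.5],
    [0, 0, 0, -16, 0.5],
    [0, 0, 0, -16, 0.5],
    [0, 0, 0, -16, 0.5],
  ],
)

```text
t: 9.3
eef_pos: [532.0, 96.5, 169.5]
tcp_rot: [3.141, -0.0, 3.05]
ft_force: [0.3, -0.6, -0.2]
opening: 0.501
grip_force: 0.0
```

```bash
python3 -c "
from h import *
w=shot('wrist');s=env.state();print(s['eef_pos'],s['tcp_rot'])
print('handle',proj(w,[531.5,96.5,84])/.7)
for d in(-66,-63,-60.4):
  a=np.radians(d);print(d,proj(w,[525.8+85*np.cos(a),20.4+85*np.sin(a),75])/.7)
cv2.imwrite('pics/w4.png',cv2.resize(w['f'],(800,600),interpolation=cv2.INTER_CUBIC)[:,:,::-1])"
```

```text
[532.02030395  96.38853762 169.58312166] [ 3.14148126e+00 -7.53335319e-05  3.05054794e+00]
handle [397.76414264 301.13743262]
-66 [162.830217   361.50840452]
-63 [167.17275869 367.02628825]
-60.4 [171.13958752 371.63483113]
```

View pics/w4.png

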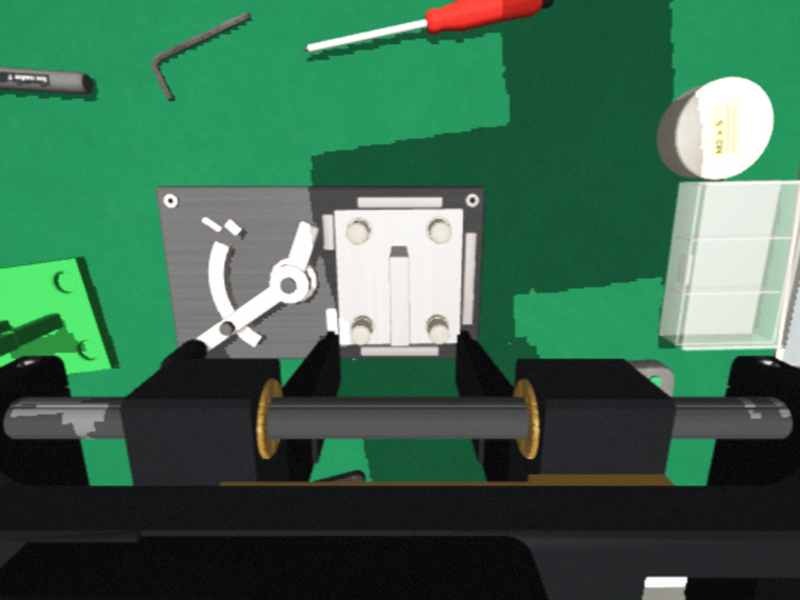

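The handle bar runs from (400,247) to (400,345), centred at (400,301); predicted (398,301). The lever dot is at (227,328) and the pivot at (289,285). The grasp is good, so I'll descend.

```bash
python3 -c "
from h import *
w=load('wrist');p=onz(w,289*.7,285*.7,37);d=onz(w,227*.7,328*.7,34);print(p,np.degrees(np.arctan2(*(d-p)[1::-1])))"
```

```text
[526.20499705  20.65382403  37.        ] -60.694730123981536
```

arm_command(
  targets=[
    [0, 1, 30, 0, 0.5],
    [0, 1, 60, 0, 0.5],
    [0, 1, 85, 0, 0.5],
    [0, 1, 103, 0, 0.5],
    [0, 1, 112, 0, 0.5],
  ],
)

```text
t: 9.85
eef_pos: [531.6, 97.2, 56.1]
tcp_rot: [-3.141, -0.002, 3.052]
ft_force: [0.4, 0.3, 0.6]
opening: 0.499
grip_force: 0.0
```

arm_command(
  targets=[
    [0, 0, 0, 0, 0.5],
    [0, 0, 0, 0, 0.3],
    [0, 0, 0, 0, 0.2],
    [0, 0, 0, 0, 0.05],
    [0, 0, 0, 0, 0.05],
  ],
)

```text
t: 10.35
eef_pos: [532.3, 97.6, 58.2]
tcp_rot: [3.141, 0.001, 3.055]
ft_force: [-0.3, 0.2, -0.4]
opening: 0.222
grip_force: 0.0
```

arm_command(
  targets=[
    [0, 0, 0, 0, 0.05],
    [0, 0, 0, 0, 0.05],
    [0, 0, 0, 0, 0.05],
    [0, 0, 0, 0, 0.05],
  ],
)

```text
t: 10.75
eef_pos: [532.2, 97.5, 57.9]
tcp_rot: [3.141, 0.0, 3.055]
ft_force: [-1.3, 0.3, 5.7]
opening: 0.126
grip_force: 30.0
```

The lever is at the notch centre (-60.7°) and the bar is gripped at 12 mm. I'll lift gently.

arm_command(
  targets=[
    [0, 0, -1, 0, 0.05],
    [0, 0, -3, 0, 0.05],
    [0, 0, -6, 0, 0.05],
    [0, 0, -10, 0, 0.05],
    [0, 0, -14, 0, 0.05],
  ],
)

```text
t: 11.25
eef_pos: [532.1, 97.5, 71.9]
tcp_rot: [3.142, -0.0, 3.055]
ft_force: [-0.6, 0.4, -3.4]
opening: 0.121
grip_force: 30.0
```

arm_command(
  targets=[
    [0, 0, -5, 0, 0.05],
    [0, 0, -11, 0, 0.05],
    [0, 0, -17, 0, 0.05],
    [0, 0, -23, 0, 0.05],
    [0, 0, -29, 0, 0.05],
  ],
)

```text
t: 11.75
eef_pos: [532.1, 97.5, 101.2]
tcp_rot: [3.141, 0.0, 3.055]
ft_force: [-0.0, -0.6, -4.3]
opening: 0.122
grip_force: 30.0
```

arm_command(
  targets=[
    [0, 0, -6, 0, 0.05],
    [0, 0, -13, 0, 0.05],
    [0, 0, -20, 0, 0.05],
    [0, 0, -27, 0, 0.05],
    [0, 0, -34, 0, 0.05],
  ],
)

```text
t: 12.25
eef_pos: [532.1, 97.5, 135.3]
tcp_rot: [3.142, 0.0, 3.055]
ft_force: [0.1, -0.4, -3.2]
opening: 0.123
grip_force: 30.0
```

arm_command(
  targets=[
    [0, 0, -7, 0, 0.05],
    [0, 0, -14, 0, 0.05],
    [0, 0, -21, 0, 0.05],
    [0, 0, -28, 0, 0.05],
    [0, 0, -34, 0, 0.05],
  ],
)

```text
t: 12.75
eef_pos: [532.1, 97.5, 169.3]
tcp_rot: [3.141, 0.0, 3.055]
ft_force: [0.2, -0.7, -3.9]
opening: 0.123
grip_force: 30.0
```

arm_command(
  targets=[
    [0, 0, -6, 0, 0.05],
    [0, 0, -12, 0, 0.05],
    [0, 0, -18, 0, 0.05],
    [0, 0, -23, 0, 0.05],
    [0, 0, -26, 0, 0.05],
  ],
)

```text
t: 13.25
eef_pos: [532.2, 97.5, 195.1]
tcp_rot: [3.141, 0.0, 3.055]
ft_force: [0.6, 0.3, -3.4]
opening: 0.123
grip_force: 30.0
```

arm_command(
  targets=[
    [0, 0, 0, 0, 0.05],
    [0, 0, 0, 0, 0.05],
    [0, 0, 0, 0, 0.05],
    [0, 0, 0, 0, 0.05],
    [0, 0, 0, 0, 0.05],
  ],
)

```text
t: 13.75
eef_pos: [532.1, 97.5, 194.5]
tcp_rot: [3.142, -0.0, 3.055]
ft_force: [-1.0, 0.0, -3.3]
opening: 0.123
grip_force: 30.0
```

```bash
python3 -c "
from h import *
a=shot('scene');b=shot('side');s=env.state();print(s['eef_pos'],s['tcp_rot'],s['ft_force'],s['opening'])
A=cv2.resize(a['f'][120:270,215:355],(400,429),interpolation=cv2.INTER_CUBIC)
B=cv2.resize(b['f'][150:300,215:355],(400,429),interpolation=cv2.INTER_CUBIC)
cv2.imwrite('pics/e.png',np.hstack([A,B])[:,:,::-1])"
```

```text
[532.07842922  97.50918809 194.53902152] [ 3.14151895e+00 -1.21713394e-04  3.05466933e+00] [-0.03686105  0.73471461 -3.89755525] 0.12191719873607136
```

View pics/e.png

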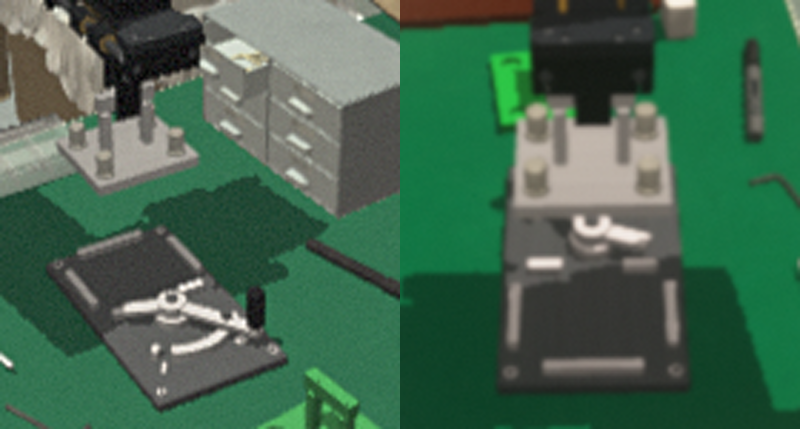

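The picture shows the pallet held level with all four pins standing (left view, pins at (77,132), (105,162), (176,140)). The nest is empty and the lever lies in the stud notch. The underside is about 149 mm above the table.

```bash
python3 -c "
from cell import env
print(env.job_done())"
```

```text
the job is handed in; nothing more can be done
None
```

The job is handed in: the lever sits centred in the stud-marked notch, and the pallet is held still and level about 149 mm above the table with all four pins standing; the tin, stopwatch and setting block were not touched by any move.

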